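Sterilise the dough scraper: slot it and hold the run key

TASK

Take the dough scraper out of the draining stand, slide it blade edge down into the slot of the blade steriliser until it stands on the slot's floor, and let go of it. Then, with the fingertips, press the steriliser's spring-loaded run key down until its top is flush with the tops of the two guard cheeks beside it, and finish holding it there: the program ends while the key is held, neither let go nor pushed through to the bottom (that trips the machine). Leave the key alone until the scraper is in, and do not disturb the tubs and the label roll standing around.

Things in the scene. Friction and masses are not known exactly. Their poses are not given: they have to be found in the camera images.
- scraper: Loose dough scraper, 105 to 210 g: steel blade 90 wide (x) x 3 thick (y) x 74 high (z) under a black bar handle 112 long (x) x 18 thick (y) x 26 high (z). Origin: middle of the blade's lower edge; z points up to the handle, whose underside is at z = 70 mm and top at z = 96 mm. It starts upright in the draining stand, leaning up to about 5 degrees.
- scraper_grip (a point): Middle of the scraper's handle, 83 mm above the blade's lower edge; grip it across its 18 mm thickness (y) from above.
- stand: White plastic draining stand, fixed: foot 130 (x) x 80 (y) x 8 mm, on it an upright slot along x, 6 mm wide and 97 mm long inside, open at the top; its walls end 48 mm above the worktop and its floor is 8 mm above it. Origin: underside centre. It may stand left or right of the steriliser, up to about 20 degrees turned.
- steriliser: Steel blade steriliser, a fixed case 140 (x) x 210 (y) x 74 mm high (z), front with vent slits facing -x, up to about 20 degrees turned. Origin: underside centre. The blade slot is in the half towards -y, the run key in the half towards +y.
- slot_mouth (a point): Centre of the slot's mouth in the steriliser's top, 74 mm above the worktop, 50 mm towards -y of the case's centre. The slot runs along the steriliser's x: 97 mm long and 7 mm wide inside, straight down for 45 mm, with a 4 mm chamfer round the mouth.
- slot_floor (a point): Centre of the slot's floor, 45 mm straight below slot_mouth. A seated scraper stands with its lower edge here and its handle's underside 25 mm above the case's top.
- guard_top (a point): Fixed point midway between the two guard cheeks (each 6 x 50 mm, 54 mm apart between centres along the steriliser's x), at the height of their tops: 10 mm above the case's top, 84 mm above the worktop.
- key_top (a point): Centre of the run key's top face (grey ribbed block, 42 x 40 mm, between the cheeks). Released, it stands 12 mm above guard_top; it moves straight down.
- run_key (a joint): Travel of the run key in m: 0 released, 0.012 flush with the guard cheeks, 0.024 bottomed. Spring: about 4 N to start, about 9 N flush, about 13.5 N at the bottom; it returns when let go.
- round_tub: Bystander: round translucent tub with lid, 98 mm across, 61 mm high. Origin: underside centre.
- label_roll: Bystander: white label roll lying flat, 78 mm across, 34 mm high. Origin: underside centre.
- lidded_tub: Bystander: square translucent tub with lid, 105 x 118 x 54 mm. Origin: underside, near its centre.

How it is judged (in metres and radians):
On the way:
1. the scraper stands on the slot's floor, let go (z of scraper in the frame of slot_floor between -0.006 and 0.005 m and horizontal distance between scraper and slot_floor below 0.012 m and angle between the y axis of scraper and the y axis of steriliser, either way round below 0.2 rad and contact force between the fingers and scraper below 0.1 N), for 0.2 s.
At the end, for the whole second after the job is handed in: The scraper stands released in the slot, its edge within 5 mm of the slot's floor in height, 12 mm of its centre and 0.2 rad of the slot's direction, and the fingers hold the run key (2 to 25 N) within 3.5 mm of flush with the guard cheeks, through the last second (all of step 1 and contact force between the arm and scraper below 0.1 N and value of joint run_key between 0.0085 and 0.0155 m and contact force between the fingers and run_key between 2 and 25 N); the arm keeps its last pose, push and grip.
It fails at once if the run key is pushed through to near the bottom (more than 21 mm) (value of joint run_key above 0.021 m).
It fails at once if the run key is pressed (more than 5 mm) while the scraper is not in the slot (value of joint run_key above 0.005 m and (z of scraper in the frame of slot_floor above 0.012 m or horizontal distance between scraper and slot_floor above 0.02 m)).
It fails at once if the round tub is moved more than 30 mm (distance of round_tub from where it was at the start of the episode above 0.03 m).
It fails at once if the label roll is moved more than 30 mm (distance of label_roll from where it was at the start of the episode above 0.03 m).
It fails at once if the square lidded tub is moved more than 30 mm (distance of lidded_tub from where it was at the start of the episode above 0.03 m).
It also fails if it takes over 51 s, if anything falls off the work surface, if the arm or the gripper's body presses on something with over 40 N, if the wrist force passes 120 N, or if a joint passes its speed limit or range.

ROBOT

A 6-joint arm with a two-finger parallel gripper is mounted at the origin on a cart in front of the work surface, level with it; the furniture and walls round the work are solid. World frame = base frame: x ahead of the robot, y to its left, z up, the work surface at z = 0. Lengths are in mm, angles in rad, forces in N, time in s.
With the tool pointing down it reaches from about 300 to 825 mm from the base axis. Payload 5.4 kg.
Tool frame: the origin (TCP) lies on the centre line of the jaws, within the pads' length; the fingertips stand 19 mm ahead of it and the grasp point (between the pads) is the TCP; z points along the fingers, y is the line along which they close (so a half turn about z gives the same grasp; the last joint's range is limited). The gripper opens to 92 mm and grips with 3 to 60 N. Pads are 20 mm wide; open, the fingers measure 128 mm over their backs; the gripper's body (75 mm by 189 mm) begins 69 mm behind the grasp point.
Start: joints at [1.091, 0.158, 1.597, -0, 1.386, -0.21], TCP at [153.27, 554.179, 233.601] pointing down, gripper open.
Joint ranges: [-2.91, 2.91], [-0.94, 2.29], [0.18, 2.7], [-1.29, 4.43], [0.17, 2.64], [-3, 3]. Speed limits (rad/s): [2.57, 2.57, 3.14, 3.14, 3.14, 3.14].

INTERFACE

Orientations are given as a 3x3 rotation matrix whose columns are the frame's x, y, z axes.
In Python, from workcell import arm, vision, order gives the robot as it stands (arm), with the cameras (vision) and the job (order).
- The arm moves only by the shell command python3 inch.py [OPENING], which reads ROWS from standard input. ROWS is a JSON list that holds a single list of rows (three levels of brackets), with 1 to 12 rows, each of 4 numbers: dx, dy, dz in mm, then a turn about the tool's z in rad; each row shifts and turns the commanded pose from where the row before left it, along the tool's axes as they then stand; what a row does not reach is not made up. A row lasts 1/10 s, in which the tool goes at most 50 mm and 0.15 rad, less where a joint would pass 70% of its speed; a pose out of reach is approached as far as the arm can. OPENING is the finger opening in mm, set as the command begins (- or left out keeps the last). The fingers move at their own pace and stop on an object; the grip force is fixed at half the most. Time passes only in rows, so rows that do not move let the fingers close. It prints the time, the measured TCP pose, the force, the opening and the grip force at its end. Input that does not fit is refused with a message, and nothing moves.
- arm.read_state(): the state, without advancing time (a new reading comes with each control period).
- vision.capture(name): name is "scene" or "top" or "wrist"; returns the picture (384x512x3 uint8, red, green, blue); there is no depth.
- vision.camera_params(name): a dict with "intrinsics" (3x3 intrinsics, pixels), "dist_coeffs" ([k1, k2, p1, p2, k3] as OpenCV has them; the pictures are not rectified), "camera_from_world" (4x4, takes a point from world to camera coordinates); the wrist camera has in their place "T_tool_cam" (4x4, takes a point from camera to tool coordinates, whose origin is the TCP and whose axes are the flange's). Camera axes: x right, y down, z forward; pixel columns grow to the right and rows downward; lengths in mm; the calibration is good to about 2 mm. A picture is of the moment at which its call begins: read the wrist's pose just before it. camera_params takes no time and is no camera call.
- order.job_done(): hands the job in; it is judged then, once.
The state is a dict: "t": time; "q": joint angles; "dq": joint speeds; "joint_torque": joint torques, N m; "position": TCP position; "eef_rot": TCP orientation; "wrist_force": force on the tool from outside, world axes, zero at the start; "ft_torque": the same for the moment, N m; "width": finger opening in mm; "gripper_force": force on a finger pad.
Only numpy, scipy, OpenCV 4.12 (cv2) and the standard library are available. Lean on these libraries where they do the work, as an engineer would, in place of code of your own. Each camera call takes 0.05 s, during which the arm holds its last target. There are 200 camera calls.

## Working session

There is one attempt and no reset: what is moved stays moved. The work goes in short steps, Python scripts to look and compute and a shell command to move; the robot and the scene stay as the last step left them, time stands still between calls to the robot, and variables do not carry over. Pictures are saved under pics/ and viewed, at most 10 in all, crops included, and the job is handed in when it is done.

```bash
ls; mkdir -p pics; cat > h.py <<'E'
import numpy as np, cv2, json
from workcell import arm, vision, order
def cam(name, st=None):
    p=vision.camera_params(name); K=np.array(p["intrinsics"],float); d=np.array(p["dist_coeffs"],float)
    if "camera_from_world" in p: M=np.array(p["camera_from_world"],float)
    else:
        T=np.eye(4); T[:3,:3]=np.array(st["eef_rot"]).reshape(3,3); T[:3,3]=st["position"]
        M=np.linalg.inv(T@np.array(p["T_tool_cam"],float))
    return K,d,M
def proj(c,P):
    K,d,M=c; return cv2.projectPoints(np.array(P,float).reshape(-1,3),cv2.Rodrigues(M[:3,:3])[0],M[:3,3],K,d)[0].reshape(-1,2)
def ray(c,uv):
    K,d,M=c; n=cv2.undistortPoints(np.array([[uv]],float),K,d).ravel()
    R=M[:3,:3]; v=R.T@np.array([n[0],n[1],1]); return -R.T@M[:3,3], v/np.linalg.norm(v)
def atz(c,uv,z):
    o,v=ray(c,uv); return o+v*(z-o[2])/v[2]
def tri(obs):
    A=np.zeros((3,3));b=np.zeros(3);L=[ray(c,uv) for c,uv in obs]
    for o,v in L: Q=np.eye(3)-np.outer(v,v);A+=Q;b+=Q@o
    X=np.linalg.solve(A,b); return X,[np.linalg.norm(np.cross(X-o,v)) for o,v in L]
E
python3 - <<'E'
from h import *
st=arm.read_state(); print(st["position"],st["eef_rot"],st["t"])
ims={}
for n in("top","scene"):
    im=vision.capture(n); cv2.imwrite(f"pics/{n}0.png",im[:,:,::-1]); 
    K,d,M=cam(n); print(n,K.tolist(),d, (-M[:3,:3].T@M[:3,3]))
print(vision.camera_params("wrist"))
E
```

```text
inch.py
pics
workcell.py
[152.99718969 553.64507721 232.61564015] [[-9.63827817e-01  2.66524233e-01 -8.78667862e-04]
 [ 2.66525391e-01  9.63826394e-01 -1.70227048e-03]
 [ 3.93186942e-04 -1.87488294e-03 -9.99998165e-01]] 0.0
top [[347.64886795693974, 0.0, 254.52160403463435], [0.0, 347.64886795693974, 193.90557340313117], [0.0, 0.0, 1.0]] [-0.0885741  0.         0.         0.         0.       ] [ 403.34413558 -121.4945279  1400.63965524]
scene [[356.40165731074416, 0.0, 258.4535754329633], [0.0, 356.40165731074416, 189.41412762052306], [0.0, 0.0, 1.0]] [-0.06860879  0.          0.          0.          0.        ] [ 308.86144127  577.40992121 1124.0614224 ]
{'intrinsics': array([[319.98120644,   0.        , 257.99995252],
       [  0.        , 319.98120644, 183.76169869],
       [  0.        ,   0.        ,   1.        ]]), 'dist_coeffs': array([0.01818203, 0.        , 0.        , 0.        , 0.        ]), 'T_tool_cam': array([[ 1.17416737e-03, -9.65959842e-01, -2.58689400e-01,
         7.38216993e+01],
       [ 9.99998398e-01,  7.84602702e-04,  1.60915287e-03,
        -2.13615447e-01],
       [-1.35140865e-03, -2.58690874e-01,  9.65959215e-01,
        -1.50292249e+02],
       [ 0.00000000e+00,  0.00000000e+00,  0.00000000e+00,
         1.00000000e+00]])}
```

View pics/top0.png

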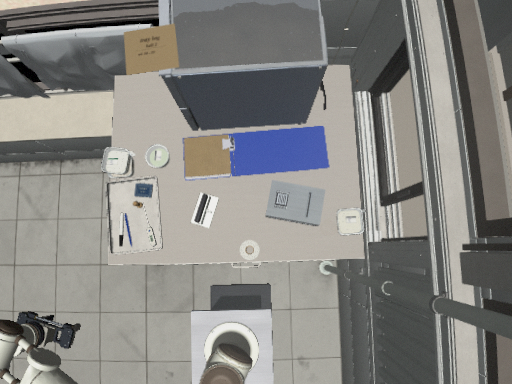

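View pics/scene0.png

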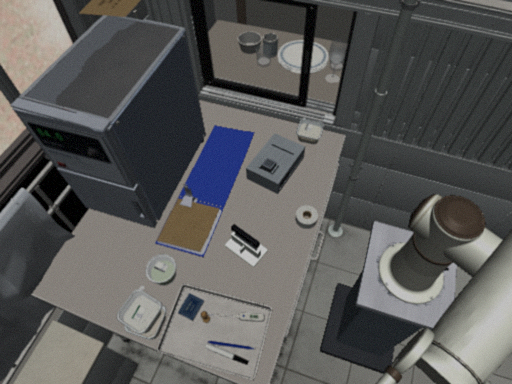

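The top view shows the scraper and stand at about (204,209), the steriliser at (295,203), the label roll at (249,250), the square tub at (350,221) and the round tub at (157,156). The scene view shows the scraper at (243,238) and the steriliser at (275,162). Next I'll enlarge both areas.

```bash
python3 - <<'E'
from h import *
t=cv2.imread("pics/top0.png");s=cv2.imread("pics/scene0.png")
f=lambda im,x,y,w,h:cv2.resize(im[y:y+h,x:x+w],None,fx=6,fy=6,interpolation=cv2.INTER_CUBIC)
a=np.hstack([f(t,185,184,50,50),f(t,260,174,75,50)])[:, :750]
b=np.hstack([f(s,220,218,50,50),f(s,242,130,75,60)[:300]])
b2=f(s,242,130,75,60)
b=np.zeros((300,750,3),np.uint8); b[:,:300]=f(s,220,218,50,50); b[:,300:]=f(s,242,135,75,50)
cv2.imwrite("pics/crop0.png",np.vstack([a,b]))
c=cam("top")
for n,uv,z in[("scr",(204,209),90),("ster",(295,203),74),("roll",(249,250),34),("sq",(350,221),54),("rnd",(157,156),61)]:print(n,atz(c,uv,z).round())
E
```

```text
scr [543.  85.  90.]
ster [ 558. -263.   74.]
roll [384. -80.  34.]
sq [ 483. -476.   54.]
rnd [765. 278.  61.]
```

View pics/crop0.png

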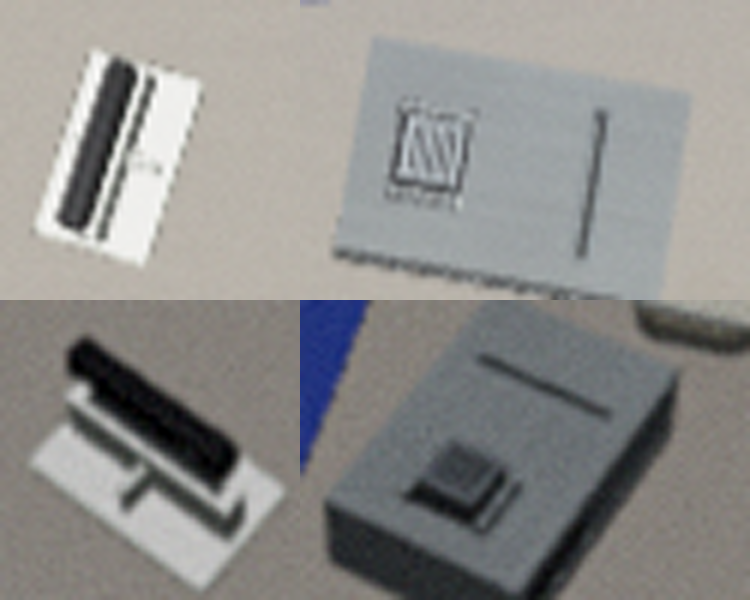

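In the crop, the handle's ends are at (124,70) and (73,222) in the top view and (85,350) and (225,462) in the scene view. The steriliser slot runs (601,112) to (581,258) in the top view and (480,355) to (608,413) in the scene view. The key is at (433,145) and (468,470).

```bash
python3 - <<'E'
from h import *
T=cam("top");S=cam("scene")
m=lambda X,Y,ox,oy,bx,by:((X-bx+.5)/6-.5+ox,(Y-by+.5)/6-.5+oy)
t1=lambda X,Y:m(X,Y,185,184,0,0); t2=lambda X,Y:m(X,Y,260,174,300,0)
s1=lambda X,Y:m(X,Y,220,218,0,300); s2=lambda X,Y:m(X,Y,242,135,300,300)
def P(n,a,b):
    X,e=tri([(T,a),(S,b)]);print(n,X.round(1),np.round(e,1));return X
h1=P("handle far",t1(124,64),s1(225,462)) if 0 else P("hA",t1(124,66),s1(228,458))
h2=P("hB",t1(73,222),s1(84,350));
h1=P("hA'",t1(124,66),s1(84,350));h2=P("hB'",t1(73,222),s1(228,458))
a=P("slA",t2(601,112),s2(480,355));b=P("slB",t2(581,258),s2(608,413))
a=P("slA'",t2(601,112),s2(608,413));b=P("slB'",t2(581,258),s2(480,355))
P("key",t2(433,145),s2(468,470))
P("handle mid",t1(98.5,144),s1(156,404));P("slot mid",t2(591,185),s2(544,384))
st=arm.read_state();R=np.array(st["eef_rot"])
print("to scr in tool", R.T@(np.array([543,85,233])-st["position"]))
E
```

```text
hA [558.8  84.9  31.3] [47.7 47.7]
hB [532.1 110.1 178.4] [40.6 40.6]
hA' [596.6  78.9  94.2] [1.1 1.1]
hB' [499.4 112.7  91.7] [0.2 0.2]
slA [ 598.3 -321.9   72.2] [0.6 0.6]
slB [ 505.2 -304.8   68.4] [0.8 0.8]
slA' [ 556.4 -328.    43.6] [45.1 45.1]
slB' [ 541.8 -285.5  126.7] [43.3 43.3]
key [ 573.5 -212.    92.3] [3.5 3.5]
handle mid [547.6  95.9  92.5] [0.9 0.9]
slot mid [ 551.5 -313.3   70.2] [0.6 0.6]
to scr in tool [-5.00804394e+02 -3.47802247e+02  1.03608989e-01]
```

```bash
echo '[[[-30, -20, 0, 0], [-42, -28, 0, 0], [-42, -28, 0, 0], [-42, -28, 0, 0], [-42, -28, 0, 0], [-42, -28, 0, 0], [-42, -28, 0, 0], [-42, -28, 0, 0], [-42, -28, 0, 0], [-42, -28, 0, 0], [-42, -28, 0, 0], [-42, -28, 0, 0]]]' | python3 inch.py; echo '[[[-10, -8, 0, 0.065], [0, 0, 0, 0], [0, 0, 0, 0], [0, 0, 0, 0]]]' | python3 inch.py
python3 - <<'E'
from h import *
import pickle
st=arm.read_state(); im=vision.capture("wrist"); pickle.dump(st,open("w1.pkl","wb"))
print(st["position"],st["t"],st["eef_rot"],st["wrist_force"])
im=im[:,:,::-1];cv2.imwrite("pics/w1.png",im)
print(proj(cam("wrist",st),[[548,96,92],[596.6,79,94],[499,112,92]]))
E
```

```text
t: 1.3
position: [537.4, 109.0, 233.2]
eef_rot: [[-0.964, 0.267, -0.001], [0.267, 0.964, 0.0], [0.001, 0.0, -1.0]]
wrist_force: [0.3, 0.5, 0.6]
width: 92.4
gripper_force: 0.0
t: 1.7
position: [543.3, 101.7, 233.4]
eef_rot: [[-0.945, 0.326, -0.001], [0.326, 0.945, 0.0], [0.001, 0.0, -1.0]]
wrist_force: [-0.6, 0.6, 0.3]
width: 91.7
gripper_force: 0.0
[543.29090425 101.6704426  233.43099608] 1.7 [[-9.45289004e-01  3.26233560e-01 -6.02109793e-04]
 [ 3.26233430e-01  9.45289192e-01  3.05491745e-04]
 [ 6.68829539e-04  9.23496441e-05 -9.99999772e-01]] [-0.64320331  0.64594113  0.25740832]
[[253.72841713 185.90882087]
 [253.60280474 237.09542114]
 [252.64381977 130.89236763]]
```

View pics/w1.png

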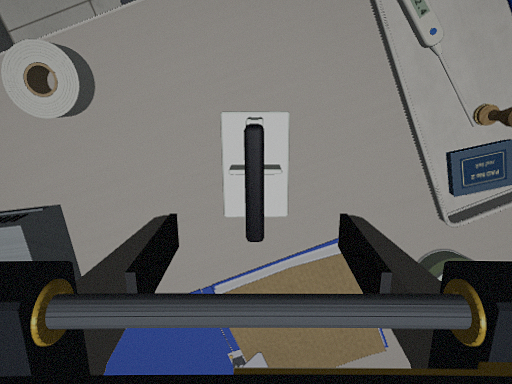

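The wrist view shows the handle upright in the picture: the ends are at (254.5,124) and (254.5,241), the sides at columns 246 and 263. The stand's foot spans columns 221–289, and the jaws already straddle its line.

```bash
python3 - <<'E'
from h import *
import pickle
st=pickle.load(open("w1.pkl","rb"));c=cam("wrist",st);R=np.array(st["eef_rot"]);p=np.array(st["position"])
im=cv2.imread("pics/w1.png",0)
for r in(135,160,185,210,232): print(r,im[r,238:272].tolist())
print(im[112:130,254].tolist(),im[234:250,254].tolist())
for z in (70,78,91,104): print(z,[(R.T@(atz(c,uv,z)-p)).round(1)[:2].tolist() for uv in((254.5,124),(254.5,241),(246,185),(263,185))])
c2=[(R.T@(atz(c,uv,8)-p)).round(1)[:2].tolist() for uv in((221,112),(289,112),(221,216),(289,216))];print("foot",c2)
T=cam("top");S=cam("scene")
print(R.T@(np.array([548,96,92.5])-p))
print("hmid 3 views",tri([(T,(201.0,207.6)),(S,(245.6,234.9)),(c,(254.5,185))]))
E
```

```text
135 [183, 178, 178, 182, 190, 161, 71, 9, 30, 35, 43, 47, 46, 44, 49, 51, 45, 57, 47, 58, 49, 47, 44, 21, 13, 30, 158, 189, 181, 178, 181, 179, 180, 178]
160 [181, 180, 181, 181, 183, 187, 151, 1, 12, 27, 28, 41, 42, 47, 38, 39, 43, 49, 43, 45, 50, 42, 34, 22, 9, 25, 156, 189, 181, 179, 180, 179, 180, 180]
185 [181, 183, 179, 180, 182, 189, 157, 33, 19, 23, 22, 34, 40, 37, 48, 39, 35, 40, 44, 33, 41, 38, 30, 18, 3, 26, 158, 191, 181, 178, 178, 182, 179, 180]
210 [180, 181, 180, 180, 183, 184, 174, 119, 1, 27, 14, 23, 30, 36, 32, 27, 35, 35, 31, 34, 40, 34, 20, 9, 13, 29, 157, 189, 182, 178, 178, 180, 181, 179]
232 [134, 140, 132, 133, 136, 140, 146, 113, 14, 22, 30, 23, 26, 36, 28, 28, 22, 32, 32, 31, 32, 29, 25, 26, 23, 6, 112, 142, 138, 136, 134, 138, 134, 137]
[169, 176, 180, 181, 191, 126, 70, 77, 173, 183, 193, 138, 40, 2, 16, 12, 25, 38] [32, 29, 26, 16, 28, 36, 20, 0, 130, 144, 135, 138, 135, 137, 137, 135]
70 [[49.6, -3.2], [-73.3, -3.4], [-11.5, -12.0], [-11.5, 5.3]]
78 [[50.2, -3.1], [-69.5, -3.3], [-9.3, -11.7], [-9.3, 5.2]]
91 [[51.2, -3.0], [-63.4, -3.2], [-5.8, -11.2], [-5.8, 4.9]]
104 [[52.2, -2.9], [-57.3, -3.1], [-2.2, -10.7], [-2.2, 4.7]]
foot [[58.3, -42.1], [58.4, 35.8], [-68.5, -45.8], [-68.4, 39.1]]
[ -6.39560318  -3.83695796 140.92639629]
hmid 3 views (array([547.45043969,  96.30003486,  92.64124666]), [np.float64(1.0027270295291353), np.float64(0.9301472558337414), np.float64(0.7651598366692994)])
```

```bash
echo '[[[-4, -3, 20, 0], [0, 0, 30, 0], [0, 0, 30, 0], [0, 0, 30, 0], [0, 0, 20, 0], [0, 0, 11, 0], [0, 0, 0, 0], [0, 0, 0, 0]]]' | python3 inch.py 40; echo '[[[0, 0, 0, 0], [0, 0, 0, 0], [0, 0, 0, 0], [0, 0, 0, 0], [0, 0, 0, 0], [0, 0, 0, 0], [0, 0, 0, 0], [0, 0, 0, 0]]]' | python3 inch.py 0
```

```text
t: 2.55
position: [547.5, 96.7, 93.7]
eef_rot: [[-0.945, 0.328, 0.002], [0.328, 0.945, -0.0], [-0.001, 0.0, -1.0]]
wrist_force: [-0.1, 0.0, -0.2]
width: 39.8
gripper_force: 0.0
t: 3.35
position: [547.5, 96.3, 93.4]
eef_rot: [[-0.944, 0.329, 0.001], [0.329, 0.944, -0.0], [-0.001, 0.0, -1.0]]
wrist_force: [-1.3, 0.0, 5.0]
width: 18.1
gripper_force: 30.0
```

```bash
echo '[[[0, 0, -10, 0], [0, 0, -25, 0], [0, 0, -30, 0], [0, 0, -30, 0], [0, 0, -30, 0], [0, 0, -25, 0], [0, 0, 0, 0], [0, 0, 0, 0]]]' | python3 inch.py; echo '[[[-10, -28, 0, 0], [-13, -38, 0, 0], [-13, -38, 0, 0], [-13, -38, 0, 0], [-13, -38, 0, 0], [-13, -38, 0, 0], [-13, -38, 0, 0], [-12, -32, 0, 0], [-5, -14, 0, -0.077], [0, 0, 0, -0.077], [0, 0, 0, 0], [0, 0, 0, 0]]]' | python3 inch.py; echo '[[[0, 0, 0, 0], [0, 0, 0, 0]]]' | python3 inch.py
python3 - <<'E'
from h import *
import pickle
st=arm.read_state(); im=vision.capture("wrist"); pickle.dump(st,open("w2.pkl","wb"))
print(st["position"],st["t"],st["wrist_force"],st["width"])
im=im[:,:,::-1];cv2.imwrite("pics/w2.png",im)
print(proj(cam("wrist",st),[[551.5,-313.3,72],[598,-322,72],[505,-305,72]]))
E
```

```text
t: 4.15
position: [546.6, 96.3, 241.9]
eef_rot: [[-0.944, 0.329, -0.001], [0.329, 0.944, 0.0], [0.001, -0.0, -1.0]]
wrist_force: [-1.1, -0.3, -2.3]
width: 17.8
gripper_force: 30.0
t: 5.35
position: [546.1, -222.7, 240.6]
eef_rot: [[-0.983, 0.181, -0.003], [0.181, 0.983, 0.002], [0.003, 0.001, -1.0]]
wrist_force: [-0.3, -0.4, -1.4]
width: 17.9
gripper_force: 30.0
t: 5.55
position: [546.8, -222.8, 242.2]
eef_rot: [[-0.984, 0.18, -0.001], [0.18, 0.984, 0.0], [0.001, 0.0, -1.0]]
wrist_force: [-0.3, 0.3, -1.5]
width: 17.9
gripper_force: 30.0
[ 546.78051663 -222.80019498  242.20989095] 5.55 [-0.34997962  0.27999395 -1.51037809] 17.921475341746447
[[172.94170099 192.02917215]
 [175.68238464 234.05505508]
 [169.5452649  146.88958224]]
```

View pics/w2.png

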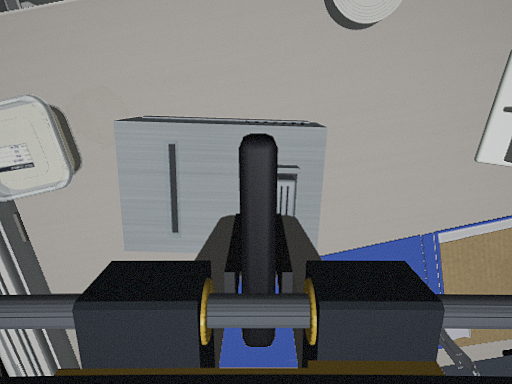

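The wrist view shows the scraper held upright. The slot runs from (172,145) to (175,233), and the case's near edge is at rows 122–127, so the slot is clear and visible. I'll take a second view from the slot's other side.

```bash
echo '[[[0, -25, 0, 0], [0, -40, 0, 0], [0, -40, 0, 0], [0, -40, 0, 0], [0, -25, 0, 0], [0, -10, 0, 0], [0, 0, 0, 0], [0, 0, 0, 0], [0, 0, 0, 0], [0, 0, 0, 0]]]' | python3 inch.py
cat > slot.py <<'E'
from h import *
import pickle
def ends(g,u0,r0,r1):
    # dark line centroid per row, dark extent
    g=g.astype(float); rows=[]
    for r in range(r0-12,r1+13):
        s=g[r,u0-14:u0+15]; b=np.median(s); w=np.clip(b-s-25,0,None)
        if w.sum()>60: rows.append((r,(w*np.arange(u0-14,u0+15)).sum()/w.sum()))
    rows=np.array(rows); k=np.polyfit(rows[:,0],rows[:,1],1)
    a,b=rows[0,0]-.5,rows[-1,0]+.5
    return (np.polyval(k,a),a),(np.polyval(k,b),b),np.std(np.polyval(k,rows[:,0])-rows[:,1])
E
python3 - <<'E'
from slot import *
st=arm.read_state(); im=vision.capture("wrist"); pickle.dump(st,open("w3.pkl","wb"))
print(st["position"],st["t"])
cv2.imwrite("pics/w3.png",im[:,:,::-1])
c3=cam("wrist",st); st2=pickle.load(open("w2.pkl","rb"));c2=cam("wrist",st2)
q=proj(c3,[[551.5,-313.3,72],[598,-322,72],[505,-305,72]]);print(q)
e2=ends(cv2.imread("pics/w2.png",0),174,146,232); e3=ends(cv2.imread("pics/w3.png",0),int(q[0,0]),int(q[2,1]),int(q[1,1]))
print(e2,e3)
for k in(0,1): print(tri([(c2,e2[k]),(c3,e3[k])]), atz(c2,e2[k],74),atz(c3,e3[k],74))
E
```

```text
t: 6.6
position: [515.0, -399.2, 242.8]
eef_rot: [[-0.984, 0.178, 0.0], [0.178, 0.984, 0.0], [-0.0, 0.0, -1.0]]
wrist_force: [-0.0, 0.3, -1.9]
width: 17.5
gripper_force: 30.0
[ 515.03696271 -399.17133104  242.77526907] 6.6
[[344.66268148 191.55705699]
 [341.32889684 233.49221581]
 [347.91288404 146.51169824]]
((np.float64(171.40758399104735), np.float64(143.5)), (np.float64(174.93200371441492), np.float64(232.5)), np.float64(0.0630413224034635)) ((np.float64(348.7012371026998), np.float64(142.5)), (np.float64(339.2899025462015), np.float64(231.5)), np.float64(0.07744519660715125))
(array([ 501.96567975, -303.09590872,   69.07631976]), [np.float64(0.3157890497757635), np.float64(0.315789049775787)]) [ 501.85010299 -301.74028522   74.        ] [ 500.74832677 -304.31563181   74.        ]
(array([ 596.98968667, -323.33969537,   68.99045809]), [np.float64(0.2359822640656757), np.float64(0.23598226406557188)]) [ 595.33356331 -321.65017962   74.        ] [ 594.34503242 -324.29200328   74.        ]
```

View pics/w3.png

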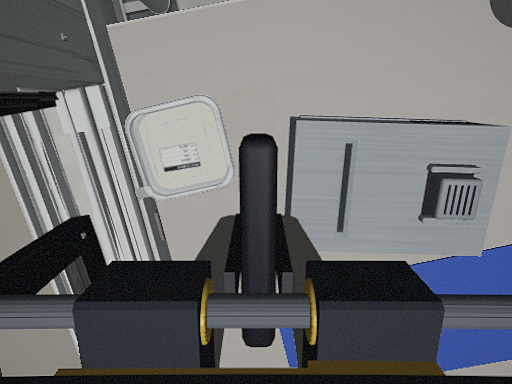

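The second view shows the slot from (349,143) to (339,232) and the key at (460,195). The triangulated dark slot mouth is at z = 69 and 97 mm long, which matches the throat below the chamfer. Yaw comes out at −12.0°. Now I'll check where the scraper sits in the hand.

```bash
python3 - <<'E'
from slot import *
st=pickle.load(open("w3.pkl","rb"));c=cam("wrist",st);R=np.array(st["eef_rot"]);p=np.array(st["position"])
g=cv2.imread("pics/w3.png",0); print(g[126:144,258].tolist(),g[338:354,258].tolist(),g[160,232:286].tolist())
f=lambda uv,z:(R.T@(atz(c,uv,p[2]-z)-p)).round(1)[:2]
for z in(15.5,0,-10.5): print(z,f((258,134),z),f((258,346),z))
tgt=np.array([549.5,-313.2,p[2]]); print("delta tool",R.T@(tgt-p),"turn",np.arctan2(R[0,1],R[1,1])*57.3)
E
```

```text
[164, 163, 161, 163, 165, 163, 174, 102, 26, 3, 8, 8, 12, 30, 19, 21, 24, 35] [36, 33, 35, 23, 38, 38, 27, 25, 2, 140, 169, 161, 160, 159, 161, 162] [147, 170, 165, 164, 167, 172, 141, 22, 19, 14, 28, 39, 34, 39, 49, 47, 55, 56, 53, 58, 62, 57, 62, 55, 60, 65, 59, 69, 58, 60, 64, 66, 62, 67, 64, 67, 58, 53, 43, 50, 37, 27, 22, 11, 3, 103, 160, 167, 166, 165, 163, 165, 163, 165]
15.5 [55.9  0.1] [-74.3   0.3]
0 [57.6  0.1] [-60.4   0.2]
-10.5 [58.7  0.1] [-51.1   0.2]
delta tool [-1.85856600e+01  9.07377745e+01  1.48524441e-02] turn 10.269274959348717
```

```bash
echo '[[[-5, 20, 0, 0], [-5, 30, 0, 0], [-5, 25, 0, 0], [-5, 15.7, 0, 0.031], [0, 0, 10, 0], [0, 0, 20, 0], [0, 0, 20, 0], [0, 0, 15, 0], [0, 0, 8, 0], [0, 0, 0, 0], [0, 0, 0, 0], [0, 0, 0, 0]]]' | python3 inch.py
python3 - <<'E'
from slot import *
st=arm.read_state();R=np.array(st["eef_rot"]);p=np.array(st["position"])
x=-R[:2,0]; print(p,"yaw",np.degrees(np.arctan2(R[1,0]*-1,-R[0,0])),"delta",R.T@(np.array([549.5,-313.2,p[2]])-p),"edge z",p[2]-85.4)
E
```

```text
t: 7.85
position: [551.1, -315.4, 170.9]
eef_rot: [[-0.978, 0.21, 0.002], [0.21, 0.978, -0.002], [-0.002, -0.001, -1.0]]
wrist_force: [0.2, -1.8, -1.3]
width: 18.2
gripper_force: 30.0
[ 551.06445267 -315.42502353  170.93172959] yaw -12.136974219730284 delta [ 1.99728963  1.84635821 -0.00611242] edge z 85.53172959176024
```

```bash
echo '[[[0, 0, 0, 0], [0, 0, 0, 0], [0, 0, 0, 0]]]' | python3 inch.py
python3 - <<'E'
from slot import *
for i in range(1):
    st=arm.read_state();R=np.array(st["eef_rot"]);p=np.array(st["position"])
    print(p,"yaw",np.degrees(np.arctan2(R[1,0]*-1,-R[0,0])),"delta",R.T@(np.array([549.5,-313.2,p[2]])-p),st["wrist_force"])
im=vision.capture("wrist");cv2.imwrite("pics/w4.png",im[:,:,::-1]);c=cam("wrist",st)
S=vision.capture("scene");cv2.imwrite("pics/s4.png",cv2.resize(S[115:195,225:325,::-1],None,fx=6,fy=6,interpolation=cv2.INTER_CUBIC))
E
```

```text
t: 8.15
position: [550.6, -314.9, 170.0]
eef_rot: [[-0.978, 0.21, 0.0], [0.21, 0.978, -0.0], [-0.0, -0.0, -1.0]]
wrist_force: [-0.5, 0.4, -1.5]
width: 17.2
gripper_force: 30.0
[ 550.59677011 -314.91180825  169.97074323] yaw -12.132959872175585 delta [ 1.4320604e+00  1.4430502e+00 -1.1397424e-03] [-0.48325145  0.4234629  -1.45078745]
```

View pics/s4.png

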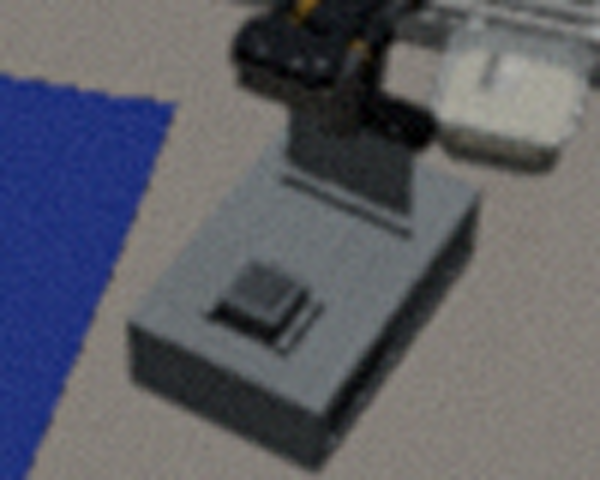

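The blade hangs parallel to and just above the slot, whose ends are at (285,178) and (408,235) in the crop. I'll shift 1.4 mm in +y and go in slowly.

```bash
echo '[[[0, 1.4, 0, 0], [0, 0, 5, 0], [0, 0, 5, 0], [0, 0, 5, 0], [0, 0, 5, 0], [0, 0, 5, 0], [0, 0, 0, 0], [0, 0, 0, 0]]]' | python3 inch.py
```

```text
t: 9.05
position: [550.7, -313.4, 144.4]
eef_rot: [[-0.978, 0.21, -0.0], [0.21, 0.978, 0.0], [0.0, 0.0, -1.0]]
wrist_force: [0.3, 1.1, -1.4]
width: 17.8
gripper_force: 30.0
```

```bash
echo '[[[0, 0, 6, 0], [0, 0, 6, 0], [0, 0, 6, 0], [0, 0, 5, 0], [0, 0, 4, 0], [0, 0, 0, 0], [0, 0, 0, 0]]]' | python3 inch.py; echo '[[[0, 0, 1.5, 0], [0, 0, 1.5, 0], [0, 0, 0, 0], [0, 0, 0, 0]]]' | python3 inch.py
```

```text
t: 9.75
position: [550.8, -313.5, 117.6]
eef_rot: [[-0.978, 0.21, -0.0], [0.21, 0.978, 0.0], [0.0, -0.0, -1.0]]
wrist_force: [-0.1, -0.4, -1.8]
width: 17.7
gripper_force: 30.0
t: 10.15
position: [550.8, -313.4, 114.6]
eef_rot: [[-0.978, 0.21, -0.0], [0.21, 0.978, -0.0], [0.0, -0.0, -1.0]]
wrist_force: [0.9, 0.3, -1.4]
width: 18.2
gripper_force: 30.0
```

```bash
echo '[[[0, 0, 1, 0], [0, 0, 1, 0], [0, 0, 0, 0], [0, 0, 0, 0]]]' | python3 inch.py
```

```text
t: 10.55
position: [551.0, -313.6, 114.5]
eef_rot: [[-0.978, 0.21, 0.0], [0.21, 0.978, -0.0], [-0.0, -0.0, -1.0]]
wrist_force: [-2.7, 2.0, 7.6]
width: 18.2
gripper_force: 30.0
```

The floor was met at the expected height (114.5 against 114.4 mm). Release and rise.

```bash
echo '[[[0, 0, -1, 0], [0, 0, 0, 0], [0, 0, 0, 0], [0, 0, 0, 0]]]' | python3 inch.py 44; echo '[[[0, 0, -10, 0], [0, 0, -20, 0], [0, 0, -30, 0], [0, 0, -30, 0], [0, 0, -10, 0], [0, 20, 0, 0], [0, 30, 0, 0], [0, 10, 0, 0], [0, 0, 0, 0], [0, 0, 0, 0], [0, 0, 0, 0]]]' | python3 inch.py 44
python3 - <<'E'
from slot import *
st=arm.read_state(); im=vision.capture("wrist"); pickle.dump(st,open("w5.pkl","wb"))
print(st["position"],st["t"],st["eef_rot"])
a=im[:,:,::-1];cv2.imwrite("pics/w5.png",a);c=cam("wrist",st)
b=cv2.imread("pics/w3.png")[150:240,410:500]
print(proj(c,[[573,-212,96],[549.5,-313.2,125]]))
v=np.zeros((600,800,3),np.uint8); v[:384,:512]=a; v[240:600,440:800]=cv2.resize(b,None,fx=4,fy=4,interpolation=cv2.INTER_CUBIC)
cv2.imwrite("pics/v5.png",v)
E
```

```text
t: 10.95
position: [550.7, -313.4, 113.4]
eef_rot: [[-0.978, 0.21, -0.0], [0.21, 0.978, 0.0], [0.0, 0.0, -1.0]]
wrist_force: [-0.3, -0.1, -0.2]
width: 43.8
gripper_force: 0.0
t: 12.05
position: [563.0, -255.4, 213.1]
eef_rot: [[-0.978, 0.211, -0.001], [0.211, 0.978, 0.0], [0.001, -0.0, -1.0]]
wrist_force: [-0.2, 0.4, -0.2]
width: 44.0
gripper_force: 0.0
[ 563.03342226 -255.43392728  213.0877934 ] 12.05 [[-9.77502181e-01  2.10924063e-01 -7.25483779e-04]
 [ 2.10924091e-01  9.77502443e-01  3.79233652e-05]
 [ 7.17161117e-04 -1.15951834e-04 -9.99999736e-01]]
[[309.05536402 186.99853312]
 [181.381326   194.8732381 ]]
```

View pics/v5.png

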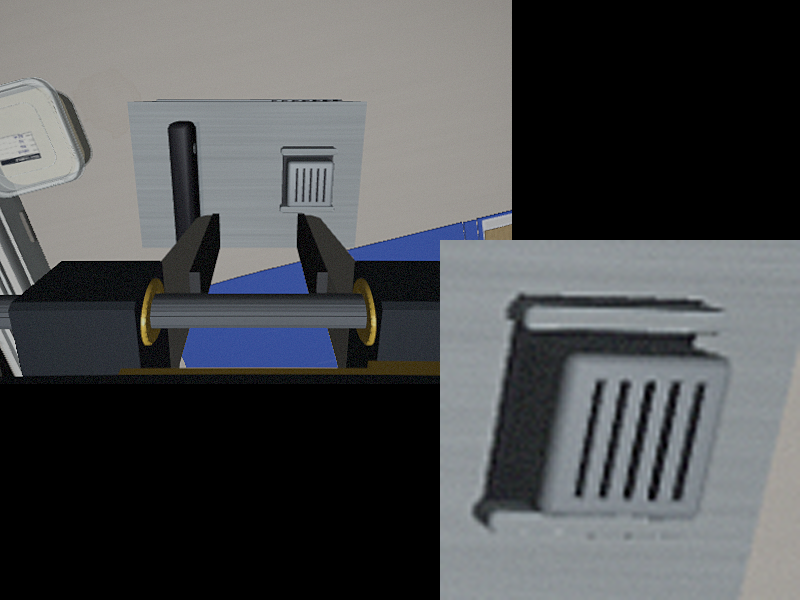

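The scraper stands alone in the slot (handle at column 183). The key's ribs are centred at (310.5,185) in this view and at (460,199.7) in the earlier one (inset).

```bash
python3 - <<'E'
from slot import *
s3=pickle.load(open("w3.pkl","rb"));s5=pickle.load(open("w5.pkl","rb"));a=cam("wrist",s3);b=cam("wrist",s5)
for u,v in(((460,199.6),(310.5,185)),((458.5,199),(310.5,184.5))):
    X,e=tri([(a,u),(b,v)]);print(X,e,atz(b,v,96))
R=np.array(s5["eef_rot"]);print("tool delta",R.T@(X-s5["position"]))
R=np.array([[.978,.208],[-.208,.978]]);print("key in ster frame from slot mouth",R.T@[1,0],np.array([[.978,-.208],[.208,.978]])@(X[:2]-[549.5,-313.2]))
# handle centre from w5: lean check
g=cv2.imread("pics/w5.png",0)
print([(r,(lambda i:(165+i[0],165+i[-1]))(np.where(g[r,165:200]<90)[0])) for r in(130,160,190)])
print(proj(b,[[549.5+k*.978,-313.2-k*.208,125] for k in(-50,0)]))
E
```

```text
[ 571.16188654 -210.46789014   96.38488817] [np.float64(0.21149172359187618), np.float64(0.21149172359194598)] [ 571.4912519  -210.47359795   96.        ]
[ 571.63722362 -210.04687526   93.28866551] [np.float64(0.2220093322003032), np.float64(0.22200933220058328)] [ 571.0489139 -210.398095    96.       ]
tool delta [  1.07707283  46.19459391 119.79457559]
key in ster frame from slot mouth [0.978 0.208] [  0.19435475 105.48829851]
[(130, (np.int64(168), np.int64(195))), (160, (np.int64(170), np.int64(197))), (190, (np.int64(173), np.int64(198)))]
[[177.0236683  129.92286838]
 [181.381326   194.8732381 ]]
```

```bash
echo '[[[0.7, 20, 0, 0], [0.7, 25.8, 0, 0], [0, 0, 0, 0], [0, 0, 20, 0], [0, 0, 30, 0], [0, 0, 25, 0], [0, 0, 13, 0], [0, 0, 2, 0], [0, 0, 0, 0], [0, 0, 0, 0], [0, 0, 0, 0]]]' | python3 inch.py 0; echo '[[[0, 0, 2, 0], [0, 0, 2, 0], [0, 0, 2, 0], [0, 0, 0, 0], [0, 0, 0, 0]]]' | python3 inch.py
```

```text
t: 13.2
position: [572.5, -210.4, 125.2]
eef_rot: [[-0.978, 0.21, 0.002], [0.21, 0.978, -0.002], [-0.003, -0.001, -1.0]]
wrist_force: [-0.1, 0.4, 0.8]
width: 0.4
gripper_force: 0.0
t: 13.7
position: [571.6, -209.7, 117.5]
eef_rot: [[-0.978, 0.21, -0.0], [0.21, 0.978, 0.0], [0.0, 0.0, -1.0]]
wrist_force: [0.9, 0.4, -0.8]
width: 0.5
gripper_force: 0.0
```

```bash
for i in 1; do echo '[[[0, 0, 2, 0], [0, 0, 0, 0], [0, 0, 0, 0], [0, 0, 0, 0]]]' | python3 inch.py; echo '[[[0, 0, 2, 0], [0, 0, 0, 0], [0, 0, 0, 0], [0, 0, 0, 0]]]' | python3 inch.py; done
```

```text
t: 14.1
position: [571.6, -209.7, 115.5]
eef_rot: [[-0.978, 0.21, -0.0], [0.21, 0.978, 0.0], [0.0, 0.0, -1.0]]
wrist_force: [-0.9, 0.7, -0.2]
width: 0.2
gripper_force: 0.0
t: 14.5
position: [571.7, -209.8, 114.0]
eef_rot: [[-0.978, 0.21, 0.0], [0.21, 0.978, -0.0], [-0.0, -0.0, -1.0]]
wrist_force: [-0.9, 1.6, 5.9]
width: 0.1
gripper_force: 2.3
```

```bash
echo '[[[0, 0, 2, 0], [0, 0, 0, 0], [0, 0, 0, 0], [0, 0, 0, 0]]]' | python3 inch.py;echo '[[[0, 0, 2, 0], [0, 0, 2, 0], [0, 0, 0, 0], [0, 0, 0, 0], [0, 0, 0, 0]]]' | python3 inch.py
```

```text
t: 14.9
position: [571.8, -209.8, 111.9]
eef_rot: [[-0.978, 0.21, 0.0], [0.21, 0.978, -0.0], [-0.0, -0.0, -1.0]]
wrist_force: [-2.1, 1.1, 5.7]
width: 0.3
gripper_force: 2.5
t: 15.4
position: [571.8, -209.8, 108.2]
eef_rot: [[-0.978, 0.21, 0.0], [0.21, 0.978, -0.0], [-0.0, -0.0, -1.0]]
wrist_force: [-2.4, 0.9, 7.3]
width: 0.4
gripper_force: 3.3
```

```bash
echo '[[[0, 0, 2, 0], [0, 0, 2, 0], [0, 0, 1, 0], [0, 0, 0, 0], [0, 0, 0, 0], [0, 0, 0, 0]]]' | python3 inch.py
python3 - <<'E'
from slot import *
st=arm.read_state();print(st["position"],st["wrist_force"])
S=vision.capture("scene");W=vision.capture("wrist")
v=np.zeros((384,800,3),np.uint8);v[:,:480]=W[:,:480,::-1];v[:320,480:]=cv2.resize(S[120:200,240:320,::-1],None,fx=4,fy=4,interpolation=cv2.INTER_CUBIC)
cv2.imwrite("pics/v6.png",v)
E
```

```text
t: 16.0
position: [571.8, -209.8, 103.5]
eef_rot: [[-0.978, 0.21, 0.0], [0.21, 0.978, -0.0], [-0.0, -0.0, -1.0]]
wrist_force: [-3.0, 2.0, 7.2]
width: 0.3
gripper_force: 4.2
[ 571.76998637 -209.7795279   103.53143886] [-3.04852104  2.03328793  7.20503059]
```

View pics/v6.png

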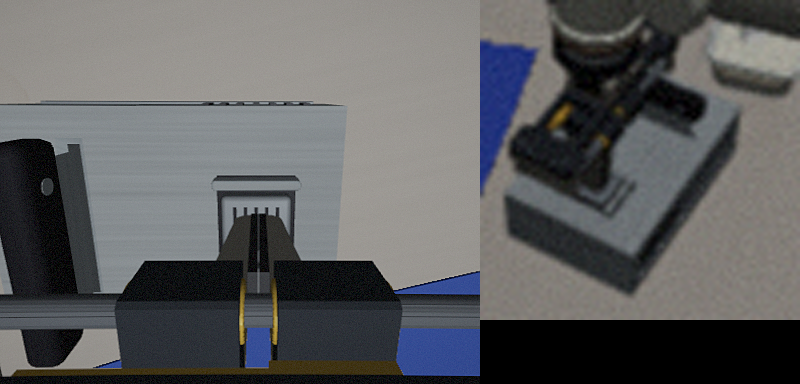

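The wrist view shows the fingertips on the key at (258,210), with its face level with the cheek. The scraper stands alone on the left, clear of the gripper. I'll take one settled reading before handing in.

```bash
echo '[[[0, 0, 0.4, 0], [0, 0, 0, 0], [0, 0, 0, 0], [0, 0, 0, 0]]]' | python3 inch.py; echo '[[[0, 0, 0, 0], [0, 0, 0, 0]]]' | python3 inch.py
```

```text
t: 16.5
position: [571.8, -209.8, 103.2]
eef_rot: [[-0.978, 0.21, 0.0], [0.21, 0.978, -0.0], [-0.0, -0.0, -1.0]]
wrist_force: [-2.9, 2.1, 8.8]
width: 0.3
gripper_force: 4.3
t: 16.7
position: [571.8, -209.8, 103.2]
eef_rot: [[-0.978, 0.21, 0.0], [0.21, 0.978, -0.0], [-0.0, -0.0, -1.0]]
wrist_force: [-4.6, 1.3, 8.3]
width: 0.4
gripper_force: 4.3
```

```bash
python3 -c "
from workcell import arm, vision, order
print(order.job_done())"
```

```text
the job is handed in; nothing more can be done
None
```

I handed the job in at about 17 s: the scraper stands released on the slot's floor, and the fingertips hold the run key about flush with the cheeks (about 8.5 N, fingertips at about 84 mm); the hand-in returned no verdict.

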